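Return the key-cutting machine to service

TASK

The cutter of the key machine has just been changed. Lift the spanner out of the machine and lay it on the bench without dropping it, ease the hinged guard fully down without slamming it, and only then turn the isolator's lever fully over from off to its on detent. Leave the box and the spray can where they are.

Things in the scene. Friction and masses are not known exactly. Their poses are not given: they have to be found in the camera images.
- machine: Blue key-cutting machine fixed to the bench, left or right of the isolator. Origin on the bench; x from the operator's front edge (-160 mm) to the rear (+200), y to its left (+-150), z up. Chip deck, top z = 70, at x -156 to +32: left half clear, two black vices and cutter wheel up to 110 high on the right half (y < -10). Motor housing behind x = +40: top z = 132, belt cover 165 from x = +100.
- guard_hinge (a point): Middle of the guard's hinge axis (parallel to the machine's y), at x = +20, y = 0, z = 118 mm in the machine. The hinge is stiff: the guard stays where it is left, and up to about 0.9 N m moves it. A tool lying under the skirt keeps the guard from coming fully down.
- guard (a joint): Angle of the guard: dark steel frame with clear pane, 224 mm wide, 155 mm from hinge to front edge, 5 mm thick, with a 46 mm skirt at its front edge. 0 = fully down: plate level, upper face at hinge-axis height, reaching from the hinge to the machine's front, skirt 2 mm over the deck. Grows as it opens; pi/2 = upright, outer (upper) face to the machine's rear. Starts at 1.65 to 1.85.
- guard_edge (a point): Point on the guard's outer face, midway across, 135 mm from the hinge axis (20 mm short of the front edge).
- spanner_centre (a point): Centre of the loose steel spanner (half-way up) that lies flat on the left half of the deck. 172 mm long along its own x, shank 18 mm wide and 8 mm thick, ends 38 mm wide and 12 mm thick, ring at -x and open jaw at +x; 0.15 to 0.27 kg. Its centre is 6 mm above whatever it lies on. It points roughly from front to rear of the machine and may overhang the deck's front.
- isolator: Grey enclosed rotary isolator fixed to the bench, 170 mm (its x) x 110 mm (its y), cover top at z = 90 mm. Origin on the bench under its middle. A short steel conduit leaves its +x end. Axes: x away from the operator along the long side, y to the left.
- handle_axis (a point): Point on the vertical axis of the isolator's lever, at the height of the cover top (90 mm).
- handle (a joint): Angle of the isolator's black lever, clockwise from above. 0 = off: pointing along the isolator's +y, across the box. 1.571 = on: pointing along its +x, to the conduit. Both are end stops with detents: a spring drives the lever to the nearer one; about 0.65 N m (9 N at 75 mm) takes it past the middle. It starts at off.
- handle_end (a point): Point in the middle of the lever's thickness, 90 mm from its axis, 33 mm above the cover. The lever reaches 95 mm from its axis, is 18 mm wide and spans 18 to 48 mm above the cover; its round hub has 30 mm radius.
- blanks_box: Bystander: cardboard box of key blanks, 70 x 100 x 40 mm, standing on top of the machine's motor housing (z = 132 mm) near x = +130, y = +75 mm in the machine. Origin under its middle.
- spray_can: Bystander: loose spray can, 54 mm across, 150 mm tall, on the bench beside the isolator on its -y side. Origin under its middle.
There are look-alikes about, which are no part of the job. Of the things like the part that bears spanner_centre, leave any that is pink, purple or red; of the rest the smaller one is meant.

How it is judged:
On the way, in this order (a step that is already met when the one before it is completed fails the run):
1. the spanner lies on the bench, let go, with the isolator still off (height (world z) of spanner_centre between -0.01 and 0.016 m and contact force between the fingers and spanner below 0.1 N and value of joint handle below 0.3 rad), for 0.2 s.
2. the guard is fully down, with the isolator still off (value of joint guard below 0.04 rad and value of joint handle below 0.3 rad), for 0.2 s.
At the end, for the whole second after the job is handed in: The isolator's lever rests in its on detent (within 5 degrees), the guard is fully down (within 0.04 rad, about 6 mm at its front edge), and the spanner lies still and flat on the bench (its centre less than 16 mm above the bench top) (value of joint handle above 1.48 rad and value of joint guard below 0.04 rad and height (world z) of spanner_centre between -0.01 and 0.016 m and linear speed of spanner below 0.02 m/s); the robot touches nothing.
It fails at once if the isolator is turned on (past mid-turn) with the guard not down (value of joint handle above 0.8 rad and value of joint guard above 0.06 rad).
It fails at once if the guard is slammed (closing faster than 2.5 rad/s) (velocity of joint guard below -2.5 rad/s).
It fails at once if the spanner is dropped or thrown (faster than 0.9 m/s out of the fingers) (linear speed of spanner above 0.9 m/s and contact force between the fingers and spanner below 0.05 N).
It fails at once if the box or the can is moved more than 30 mm (distance of any of blanks_box, spray_can from where it was at the start of the episode above 0.03 m).
It also fails if it takes over 69 s, if anything falls off the work surface, if the arm or the gripper's body presses on something with over 40 N, if the wrist force passes 120 N, or if a joint passes its speed limit or range.

ROBOT

A 7-joint arm with a two-finger parallel gripper is mounted at the origin on the work surface. World frame = base frame: x ahead of the robot, y to its left, z up, the work surface at z = 0. Lengths are in m, angles in rad, forces in N, time in s.
With the tool pointing down it reaches from about 0.425 to 0.925 m from the base axis. Payload 6.8 kg.
Tool frame: the origin (TCP) lies on the front face of the gripper's body, between the roots of the fingers; the fingertips stand 73 mm ahead of it and the grasp point (between the pads) lies 54 mm ahead of it (env.nose_length is the distance from the TCP to the fingertips, in m); z points along the fingers, y is the line along which they close (so a half turn about z gives the same grasp; the last joint's range is limited). The gripper opens to 85 mm and grips with 20 to 120 N. Pads are 22 mm wide; open, the fingers measure 114 mm over their backs; the gripper's body (76 mm by 85 mm) begins 54 mm behind the grasp point. The pads swing forward as they close: fully open they stand 13 mm farther back than shut.
Start: joints at [1.091, 0.477, 0.022, 1.555, -0.011, 1.109, -0.083], TCP at [0.245, -0.629, 0.304] pointing down, gripper open.
Joint ranges: [-2.96, 2.96], [-0.34, 2.1], [-1.41, 1.46], [0.24, 2.44], [-1.37, 4.51], [0.17, 1.92], [-2.96, 2.96]. Speed limits (rad/s): [2.39, 2.39, 3.14, 3.14, 3.14, 3.14, 3.14].

INTERFACE

Orientations are given as a unit quaternion [w, x, y, z].
In Python, from cell import env, kin, camera, calibration, job gives the robot as it stands. The module is installed in compiled form; this text tells all that it offers. Calls block until the motion is done:
- env.reach(position, orientation): joint-space move of the TCP to a pose.
- env.movel(position, velocity=0.15, rot=None, stop_force=None): straight line of the TCP; rot=None keeps the orientation; velocity is the mean speed in m/s. With stop_force (N) it stops when the force on the tool has changed by that much, and returns True; else False.
- env.goto_joints(angles): joint-space move.
- env.grip(opening, f_grip=None): finger opening in m; f_grip is the grip in N (None keeps the last); returns when the fingers have stopped.
- env.dwell(seconds).
- kin.inverse_kinematics(position, orientation): joint angles nearest the present ones, or None.
- env.get_state(): the state.
- camera(name): name is "side" or "top" or "wrist"; returns (picture, depth): 420x560x3 uint8, blue, green, red; 420x560 float32, m along the optical axis (not along the pixel's ray), 0 where there is no reading.
- calibration(name): a dict with "fx", "fy", "cx", "cy" (pixels), "rvec" (rotation vector, rad) and "tvec" (3), from world to camera coordinates, as OpenCV has them. Camera axes: x right, y down, z forward; pixel columns grow to the right and rows downward; lengths in m; the calibration is good to about 2 mm. A picture is of the moment at which its call begins: read the wrist's pose just before it. calibration takes no time and is no camera call; for the wrist camera it gives the pose at the moment of the call.
A pose or a line that the arm cannot do raises env.PlanningError and nothing moves.
- job.job_done(): hands the job in; it is judged then, once.
The state is a dict: "time": time; "qpos": joint angles; "joint_velocities": joint speeds; "joint_torque": joint torques, N m; "tcp_pos": TCP position; "orientation": TCP orientation; "force": force on the tool from outside, world axes, zero at the start; "torque": the same for the moment, N m; "opening": finger opening in m; "gripper_force": force on a finger pad.
Only numpy, scipy, OpenCV 4.12 (cv2) and the standard library are available. Lean on these libraries where they do the work, as an engineer would, in place of code of your own. Each camera call takes 0.05 s, during which the arm holds its last target. There are 200 camera calls.

## Working session

There is one attempt and no reset: what is moved stays moved. The work goes in short steps, each a Python script; the robot and the scene stay as the last script left them, time stands still between calls to the robot, and variables do not carry over. Pictures are saved under pics/ and viewed, at most 10 in all, crops included, and the job is handed in when it is done.

```bash
mkdir -p pics
cat > h.py <<'E'
import numpy as np, cv2
from cell import env, kin, camera, calibration, job
def snap(n):
    c=calibration(n); p,d=camera(n); np.savez('pics/%s.npz'%n,p=p,d=d,**{k:np.array(v) for k,v in c.items()}); return p,d,c
def cloud(n):
    z=np.load('pics/%s.npz'%n); d=z['d']; v,u=np.mgrid[:420,:560]
    P=np.stack([(u-z['cx'])/z['fx']*d,(v-z['cy'])/z['fy']*d,d],-1)
    R=cv2.Rodrigues(z['rvec'])[0]; W=(P-z['tvec'].ravel())@R; W[d==0]=np.nan
    return z['p'],W
E
python3 - <<'E'
from h import *
for n in ['top','side']:
    p,d,c=snap(n); cv2.imwrite('pics/%s0.png'%n,cv2.resize(p,(800,600),interpolation=cv2.INTER_CUBIC))
    print(n,{k:np.round(np.ravel(v),3) for k,v in c.items()})
print(env.get_state())
E
```

```text
top {'fx': array([473.374]), 'fy': array([473.374]), 'cx': array([281.349]), 'cy': array([209.065]), 'rvec': array([ 2.116, -2.12 ,  0.2  ]), 'tvec': array([-0.119,  0.48 ,  1.539])}
side {'fx': array([502.441]), 'fy': array([502.441]), 'cx': array([275.391]), 'cy': array([210.848]), 'rvec': array([ 2.271, -0.628,  0.294]), 'tvec': array([-0.438,  0.14 ,  1.667])}
{'time': 0.1, 'qpos': array([ 1.09087671,  0.47771471,  0.02233816,  1.55630687, -0.0114822 ,
        1.10930931, -0.08307042]), 'joint_velocities': array([-0.00106511, -0.00262595, -0.00201136, -0.00137645,  0.00056606,
        0.00181244, -0.00041247]), 'joint_torque': array([ 4.11268906e-03, -5.97756708e+01,  1.61312811e+00, -2.81953347e+01,
        1.26808818e-02,  5.07221834e-03, -5.36865571e-05]), 'tcp_pos': array([ 0.24508908, -0.6285068 ,  0.30304389]), 'orientation': array([-7.76525174e-04,  9.82762438e-01,  1.84871150e-01, -2.12292666e-04]), 'force': array([-0.52201581, -0.62443761,  0.5729654 ]), 'torque': array([-0.02288316,  0.00174048,  0.02355954]), 'gripper_force': 0.0, 'opening': 0.08524721493386227}
```

View pics/top0.png

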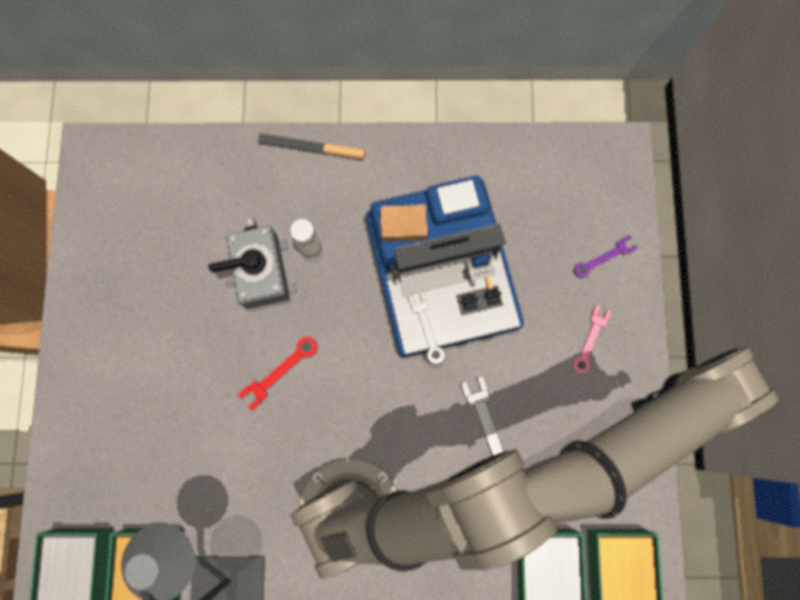

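View pics/side0.png

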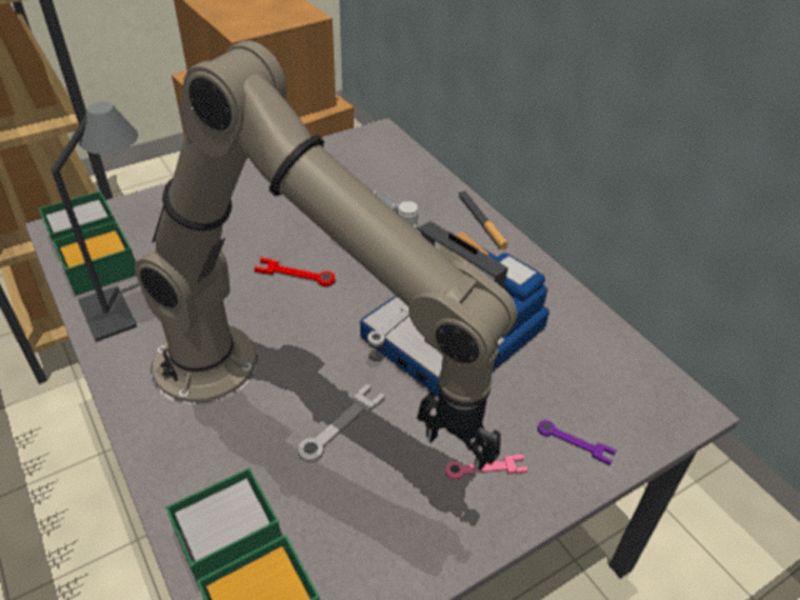

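The top view shows the machine around (445,265) and the isolator at (257,265), with its lever pointing left to (212,267). The box is at (403,222), the can at (304,237) and the open guard at (450,248).

Spanner candidates in the top view:
- Silver on the deck, (427,330)
- Larger grey on the bench, (485,420)
- Red, (280,372)
- Pink, (592,340)
- Purple, (605,257)

I choose the silver one on the deck: it is not pink, purple or red, and it is the smaller of the two left. I'll check that in a close crop.

Run:
```python
from h import *
p,W=cloud('top')
a=cv2.resize(p[120:255,255:370],None,fx=4.4,fy=4.4,interpolation=cv2.INTER_CUBIC)
cv2.imwrite('pics/m1.png',a)
def at(u,v): return np.round(np.nanmedian(W[v-1:v+2,u-1:u+2].reshape(-1,3),0),3)
for n,(u,v) in dict(ring=(435,354),jaw=(419,300),shank=(427,326),can=(302,227),lever=(220,266),hub=(252,262),box=(403,222),deckFL=(405,348),deckFR=(517,322),white=(459,197),hinge=(450,248),cov=(265,290)).items(): print(n,at(int(u*.7),int(v*.7)))
# machine blue edges: points z>0.05 in the area
b=(W[...,0]>.45)&(W[...,0]<1.0)&(W[...,1]<.05)&(W[...,1]>-.45)
for lo,hi in [(.062,.078),(.125,.138),(.158,.171),(.175,.3)]:
    m=b&(W[...,2]>lo)&(W[...,2]<hi); P=W[m][:,:2].astype(np.float32)
    lab,n=cv2.connectedComponents(m.astype(np.uint8))[::-1]
    k=np.argmax(np.bincount(lab[lab>0]) ) if n is not None else 0
    Q=W[lab==k][:,:2].astype(np.float32); r=cv2.minAreaRect(Q); print(lo,hi,len(Q),r)
b=(W[...,0]>.45)&(W[...,0]<.85)&(W[...,1]>.1)&(W[...,1]<.4)
for lo,hi in [(.083,.097),(.105,.15)]:
    Q=W[b&(W[...,2]>lo)&(W[...,2]<hi)][:,:2].astype(np.float32); print(lo,len(Q),cv2.minAreaRect(Q),Q.min(0),Q.max(0))
```

```text
ring [ 0.348 -0.193  0.08 ]
jaw [ 0.472 -0.158  0.068]
shank [ 0.411 -0.174  0.08 ]
can [0.626 0.104 0.151]
lever [0.537 0.286 0.139]
hub [0.548 0.215 0.139]
box [ 0.628 -0.123  0.17 ]
deckFL [ 0.363 -0.125  0.069]
deckFR [ 0.422 -0.381  0.07 ]
white [ 0.69  -0.247  0.165]
hinge [ 0.542 -0.219  0.276]
cov [0.492 0.195 0.091]
0.062 0.078 2253 ((0.5678266882896423, -0.21176469326019287), (0.23472699522972107, 0.3546786606311798), 0.14287623763084412)
0.125 0.138 1025 ((0.6443807482719421, -0.19260583817958832), (0.15567748248577118, 0.26690804958343506), 14.418831825256348)
0.158 0.171 930 ((0.6857995986938477, -0.24455779790878296), (0.08761797845363617, 0.12797489762306213), 13.087851524353027)
0.175 0.3 1222 ((0.5448775887489319, -0.21796131134033203), (0.048438988626003265, 0.22442679107189178), 13.463780403137207)
0.083 1116 ((0.5607322454452515, 0.18559950590133667), (0.16688652336597443, 0.17586585879325867), 12.20806884765625) [0.46322715 0.10182583] [0.64381737 0.2871039 ]
0.105 494 ((0.5664671063423157, 0.19784578680992126), (0.05791272968053818, 0.2374284267425537), 25.448938369750977) [0.52655333 0.10001743] [0.64108515 0.31167   ]
```

View pics/m1.png

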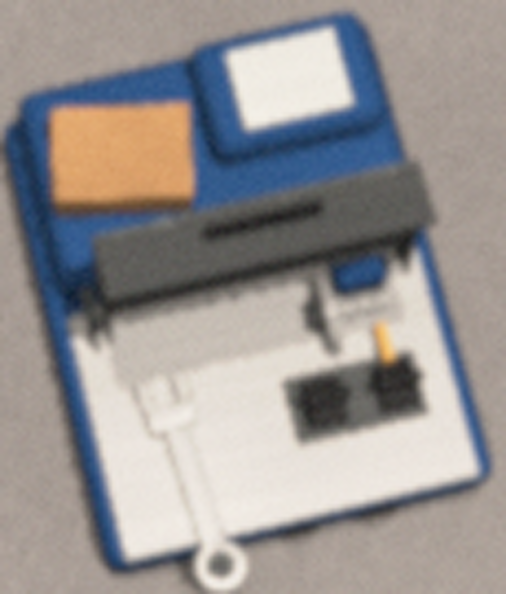

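The crop confirms the choice: a silver spanner with its jaw at crop (170,410) on the deck and its ring at (218,565) overhanging the deck's front. Next I'll fit the poses from the depth.

Run:
```python
from h import *
p,W=cloud('top')
X,Y,Z=W[...,0],W[...,1],W[...,2]
hsv=cv2.cvtColor(p,cv2.COLOR_BGR2HSV)
yaw=np.radians(13.4)
c,s=np.cos(yaw),np.sin(yaw)
o=np.array([.5,-.22]); mx=(X-o[0])*c+(Y-o[1])*s; my=-(X-o[0])*s+(Y-o[1])*c
deck=(abs(Z-.07)<.006)&(mx>-.3)&(mx<.05)&(abs(my)<.2)
# yaw from front edge: for each my bin min mx
f=[];
for y in np.arange(-.13,.14,.01):
    m=deck&(abs(my-y)<.005)
    if abs(y-.045)>.035 and m.sum()>3: f.append((y,mx[m].min()))
f=np.array(f); print('front slope',np.polyfit(f[:,0],f[:,1],1), np.round(f[:,1],3))
L=[];R=[]
for x in np.arange(-.16,-.02,.01):
    m=deck&(abs(mx-x)<.005)
    if m.sum()>3: L.append((x,my[m].max()));R.append((x,my[m].min()))
for e in (L,R): e=np.array(e); print('side',np.polyfit(e[:,0],e[:,1],1),np.round(e[:,1],3))
g=(Z>.19)&(abs(mx)<.2)&(abs(my)<.2)
print('guard my',np.percentile(my[g],[0,1,50,99,100]),'mx',np.percentile(mx[g],[0,1,50,99,100]),'z',np.nanmax(Z[g]))
gt=g&(Z>.262); print('top edge mx',np.percentile(mx[gt],[0,5,50,95,100]))
hb=(abs(Z-.132)<.004)&(abs(mx)<.3)&(abs(my)<.2); print('housing',np.percentile(mx[hb],[0,1,99,100]),np.percentile(my[hb],[0,1,99,100]))
bx=(abs(Z-.172)<.004)&(hsv[...,0]<20)&(hsv[...,1]>80)&(abs(mx)<.3)&(abs(my)<.2); print('box',np.median(W[bx],0),cv2.minAreaRect(W[bx][:,:2].astype(np.float32)),np.median(mx[bx]),np.median(my[bx]))
# spanner
sp=(Z>.074)&(Z<.09)&(mx>-.26)&(mx<-.03)&(my>-.0)&(my<.12)
k=cv2.connectedComponents(sp.astype(np.uint8))[1]; j=np.argmax(np.bincount(k[k>0])); Q=W[k==j][:,:2].astype(np.float32)
print('spanner',len(Q),cv2.minAreaRect(Q),np.median(Z[k==j]))
# isolator
i=(X>.44)&(X<.68)&(Y>.135)&(Y<.33)
cv=i&(abs(Z-.09)<.005); print('cover',cv2.minAreaRect(W[cv][:,:2].astype(np.float32)))
k=cv2.connectedComponents(cv.astype(np.uint8))[1]; j=np.argmax(np.bincount(k[k>0])); print(cv2.minAreaRect(W[k==j][:,:2].astype(np.float32)))
lv=i&(Z>.128)&(Z<.15); Q=W[lv]; Q=Q[Q[:,0].argsort()]; print('lever',len(Q),cv2.minAreaRect(Q[:,:2].astype(np.float32)),np.median(Q[:,2]))
q=Q[Q[:,1]>.245]; print(cv2.fitLine(q[:,:2].astype(np.float32),2,0,.01,.01).ravel(),q[:,1].max())
b=p[150:225,135:225]; cv2.imwrite('pics/iso.png',cv2.resize(b,None,fx=6.6,fy=6.6,interpolation=cv2.INTER_CUBIC))
for (u,v) in [(228,227),(273,221),(290,298),(240,307)]: print(np.round(W[int(v*.7),int(u*.7)],3))
```

```text
front slope [ 0.00150607 -0.12489543] [-0.125 -0.124 -0.123 -0.127 -0.126 -0.126 -0.125 -0.125 -0.125 -0.125
 -0.124 -0.125 -0.125 -0.124 -0.124 -0.125 -0.124 -0.126 -0.125 -0.123]
side [0.43044875 0.16180177] [0.072 0.074 0.078 0.121 0.136 0.137 0.137 0.133 0.134 0.137 0.138 0.137
 0.136 0.138 0.138]
side [-1.33450018 -0.23109231] [ 0.057  0.047  0.044 -0.136 -0.15  -0.151 -0.154 -0.149 -0.154 -0.154
 -0.154 -0.151 -0.155 -0.154 -0.152]
guard my [-0.12062031 -0.11846951 -0.00625181  0.1035435   0.10381254] mx [0.01992875 0.02085057 0.04308734 0.06704747 0.06840296] z 0.29582986623232865
top edge mx [0.01992875 0.02228097 0.04333277 0.06506821 0.06840296]
housing [0.02355036 0.04650672 0.22060383 0.22276168] [-0.1395932  -0.13795298  0.12354061  0.12622746]
box [ 0.62973415 -0.12278117  0.17195235] ((0.630304217338562, -0.12354167550802231), (0.07159948348999023, 0.09793930500745773), 2.79801607131958) 0.14832177158740628 0.06325623096638566
spanner 292 ((0.3912433385848999, -0.18094958364963531), (0.13474196195602417, 0.038153477013111115), 16.809974670410156) 0.07895679062639131
cover ((0.553814172744751, 0.21872173249721527), (0.1665855497121811, 0.10594390332698822), 11.134933471679688)
((0.5540204644203186, 0.22013911604881287), (0.1655857414007187, 0.1053919792175293), 12.340689659118652)
lever 261 ((0.5521838665008545, 0.2572028934955597), (0.040491074323654175, 0.11285558342933655), 5.586158752441406) 0.13695601477403352
[ 0.2272491  -0.97383666  0.5410043   0.27855027] 0.31167000923315974
[ 0.674  0.312 -0.   ]
[ 0.688  0.199 -0.   ]
[ 0.494  0.151 -0.001]
[0.473 0.271 0.   ]
```

View pics/iso.png

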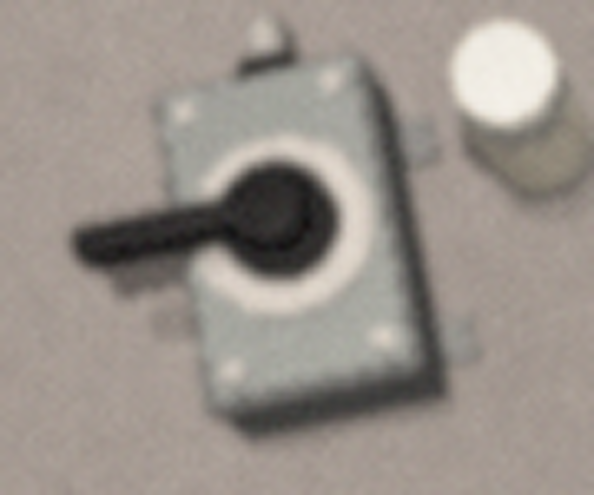

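The poses agree with the given sizes. Machine origin is about (0.530,-0.221) with yaw 13.4°. Spanner centre is (0.409,-0.1755) at about 16°, with its top at z≈0.079. The isolator's hub is about (0.549,0.214) with yaw near 12.5°; in the crop the hub is at (275,218) and the lever tip at (75,245). The can is clear on the right. Next: grasp the spanner.

```bash
cat >> h.py <<'E'
def down(deg): a=np.radians(deg)/2; return np.array([0,np.cos(a),np.sin(a),0])
def st():
    s=env.get_state(); print('t %.1f'%s['time'],np.round(s['tcp_pos'],3),'F',np.round(s['force'],1),'open %.4f'%s['opening'],'g %.1f'%s['gripper_force'],flush=True)
E
python3 - <<'E'
from h import *
p=np.array([.4187,-.173])
env.grip(.05,40)
env.reach([*p,.24],down(16)); st()
print(env.movel([*p,.149],velocity=.08,stop_force=6)); st()
env.grip(0.0,60); st()
p,d,c=snap('wrist'); cv2.imwrite('pics/w1.png',p)
E
```

```text
t 2.3 [ 0.419 -0.174  0.24 ] F [0.3 0.3 0.6] open 0.0500 g 0.0
False
t 3.6 [ 0.419 -0.173  0.149] F [ 0.6 -0.2  0.3] open 0.0500 g 0.0
t 4.0 [ 0.419 -0.173  0.15 ] F [-1.4  0.6  5.5] open 0.0144 g 58.5
```

View pics/w1.png

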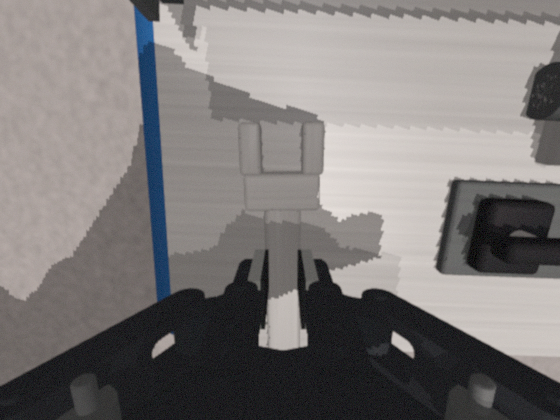

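The wrist view shows the fingers at (282,300) closed on the shank midway, with the jaw ahead at (282,165) and clear of the vices. Now lift it and lay it on the bench.

Run:
```python
from h import *
env.movel([.4187,-.173,.215],velocity=.08); st()
env.movel([.435,.01,.215],velocity=.12,rot=down(8)); st()
env.movel([.435,.01,.09],velocity=.1)
print(env.movel([.435,.01,.074],velocity=.02,stop_force=8)); st()
env.grip(.03); st()
env.dwell(.3)
env.movel([.435,.01,.25],velocity=.15); st()
p,d,c=snap('top'); cv2.imwrite('pics/t2.png',cv2.resize(p[100:300,90:400],None,fx=2.5,fy=2.5,interpolation=cv2.INTER_CUBIC))
```

```text
t 5.1 [ 0.418 -0.173  0.215] F [ 0.8  0.7 -1.8] open 0.0143 g 58.6
t 6.8 [0.435 0.009 0.215] F [-0.7  0.4 -2.9] open 0.0145 g 58.6
True
t 8.7 [0.435 0.01  0.08 ] F [-1.   0.4  8.7] open 0.0144 g 60.6
t 9.0 [0.435 0.01  0.08 ] F [-0.7 -0.1  0.6] open 0.0300 g 0.0
t 10.6 [0.434 0.01  0.249] F [-0.1  0.2 -0.7] open 0.0297 g 0.0
```

View pics/t2.png

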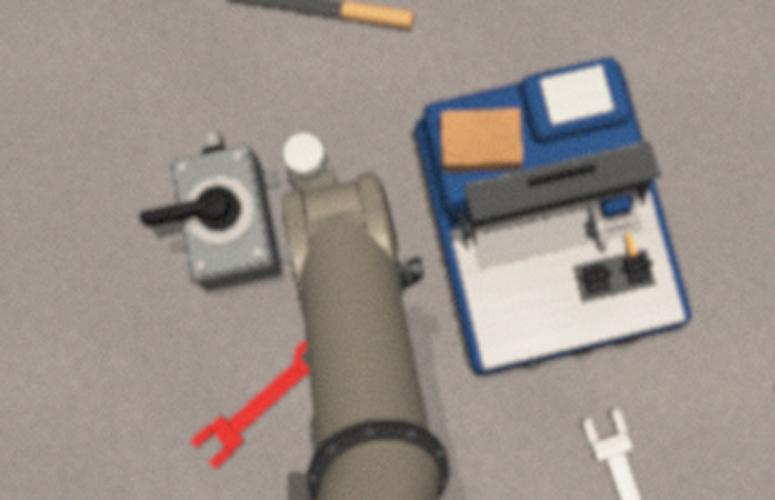

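The deck is clear and the spanner is under the forearm. Contact came at z 0.080, as expected for it lying on the bench. Next: the guard.

```bash
cat >> h.py <<'E'
MO=np.array([.5301,-.2211]); MY=np.radians(13.4)
def M(x,y,ztip): return np.array([MO[0]+np.cos(MY)*x-np.sin(MY)*y, MO[1]+np.sin(MY)*x+np.cos(MY)*y, ztip+.073])
E
python3 - <<'E'
from h import *
q=down(13.4)
env.grip(0,20)
env.movel([.435,.01,.42],velocity=.25)
env.reach(M(.09,-.01,.36),q)
env.movel(M(.09,-.01,.235),velocity=.12); st()
hit=env.movel(M(.035,-.01,.235),velocity=.04,stop_force=3); st()
s=env.get_state()['tcp_pos']; cx=(s[0]-MO[0])*np.cos(MY)+(s[1]-MO[1])*np.sin(MY)-.011
th=np.arctan2(s[2]-.073-.118,.02-cx); print(hit,'corner x',cx,'theta',th)
if hit:
    r=.130
    for t in np.arange(th-.12,.1,-.12):
        env.movel(M(.02-r*np.cos(t)+.011,-.01,.118+r*np.sin(t)),velocity=.06)
        s=env.get_state(); print('%.2f'%t,'%.1f'%s['time'],np.round(s['force'],1),flush=True)
    print(env.movel(M(.02-r+.011,-.01,.110),velocity=.03,stop_force=15)); st()
E
```

```text
t 14.2 [ 0.62  -0.21   0.309] F [-0.6 -0.3  0.3] open -0.0002 g 0.0
t 15.2 [ 0.579 -0.22   0.308] F [-1.   0.3 -0.4] open -0.0001 g 0.0
True corner x 0.036863303757621146 theta 1.713909170946366
1.59 15.6 [ 1.  -0.9 -0.6]
1.47 16.0 [ 0.4 -0.2  0.3]
1.35 16.4 [-0.3  0.5 -0.5]
1.23 16.9 [-0.1 -0.1 -0.1]
1.11 17.3 [-0.1  0.5  0.7]
0.99 17.7 [ 0.5  0.4 -0.3]
0.87 18.1 [-0.1 -0.2  0.5]
0.75 18.5 [-0.6  0.7 -0.3]
0.63 18.9 [ 0.2  0.5 -0.6]
0.51 19.3 [-0.7 -0.1  1.1]
0.39 19.7 [ 0.2 -0.6  0.7]
0.27 20.1 [-0.2 -0.1  0.7]
0.15 20.5 [-1.1  0.4 -0.5]
True
t 21.2 [ 0.437 -0.254  0.191] F [-1.2  2.   8. ] open -0.0001 g 4.4
```

Run:
```python
from h import *
s=env.get_state()['tcp_pos']
print(env.movel([s[0],s[1],.183],velocity=.02,stop_force=22)); st()
env.movel([s[0],s[1],.40],velocity=.2)
env.reach([.45,.25,.40],down(12)); st()
snap('top'); p,W=cloud('top')
c,sn=np.cos(MY),np.sin(MY); mx=(W[...,0]-MO[0])*c+(W[...,1]-MO[1])*sn; my=-(W[...,0]-MO[0])*sn+(W[...,1]-MO[1])*c
for x in (-.13,-.115,-.06,-.02,.01):
    m=(abs(mx-x)<.006)&(abs(my)<.105); print(x,np.round(np.nanpercentile(W[...,2][m],[10,50,90]),3))
cv2.imwrite('pics/t3.png',cv2.resize(p[100:300,90:400],None,fx=2.5,fy=2.5,interpolation=cv2.INTER_CUBIC))
```

```text
True
t 21.4 [ 0.437 -0.254  0.191] F [-2.   1.   7.9] open -0.0002 g 4.1
t 24.5 [0.451 0.249 0.4  ] F [ 0.3 -0.4  0. ] open 0.0001 g 0.0
-0.13 [0.072 0.113 0.121]
-0.115 [0.114 0.118 0.122]
-0.06 [0.113 0.117 0.121]
-0.02 [0.112 0.117 0.121]
0.01 [0.113 0.118 0.122]
```

View pics/t3.png

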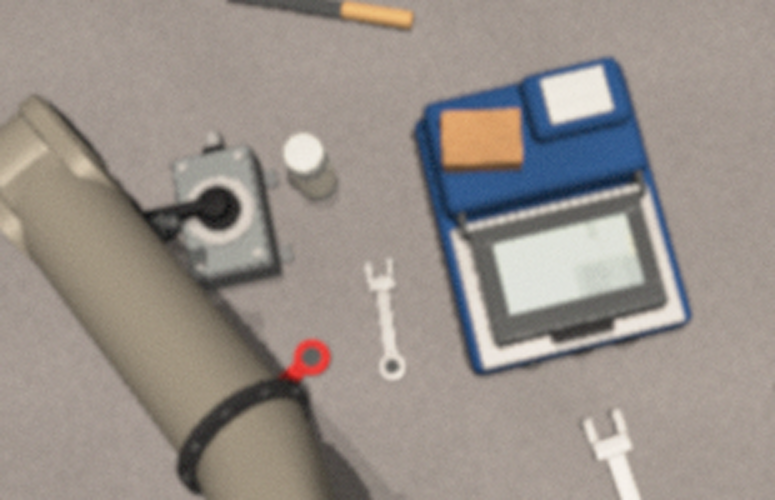

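The plate reads level at 0.117–0.118 m, so the guard is down. The spanner lies flat on the bench at crop (385,320), and the box and can are undisturbed. Next: the lever.

Run:
```python
from h import *
A=np.array([.550,.215]); ph=np.radians(12.5); r=.07
def P(al,off,z=.188):
    b=ph+np.pi/2-al; u=np.array([np.cos(b),np.sin(b)]); n=np.array([-u[1],u[0]])
    return np.array([*(A+r*u+off*n),z])
q=down(12.5)
env.reach(P(0,.045,.27),q)
env.movel(P(0,.045),velocity=.1); st()
for a in np.arange(0,1.5,.15):
    env.movel(P(a,.02),velocity=.08); s=env.get_state(); print('%.2f'%a,np.round(s['force'],1),flush=True)
print(env.movel(P(1.571,.016),velocity=.04,stop_force=18)); st()
env.movel(P(1.571,.06),velocity=.1); 
env.movel(P(1.571,.06,.35),velocity=.2)
env.reach([.45,.35,.40],q); st()
snap('top'); p,W=cloud('top')
lv=(W[...,2]>.125)&(W[...,2]<.15)&(abs(W[...,0]-.58)<.1)&(abs(W[...,1]-.215)<.06)
print(cv2.minAreaRect(W[lv][:,:2].astype(np.float32)))
cv2.imwrite('pics/t4.png',cv2.resize(p[100:300,90:400],None,fx=2.5,fy=2.5,interpolation=cv2.INTER_CUBIC))
```

```text
t 26.1 [0.491 0.274 0.189] F [ 0.1  0.4 -0.4] open -0.0000 g 0.0
0.00 [-0.7  0.6 -0.3]
0.15 [-7.3 -2.8  4.9]
0.30 [-9.4 -4.   6. ]
0.45 [-9.5 -2.6  5.2]
0.60 [-6.9 -2.3  2.6]
0.75 [-1.8  0.4  0.3]
0.90 [-1.2 -0.5  0.7]
1.05 [-0.6 -0.4  0.3]
1.20 [-0.  -0.4 -0.5]
1.35 [ 0.6  1.1 -0.2]
True
t 29.5 [0.608 0.257 0.188] F [-0.6  2.4  1.6] open 0.0000 g 1.4
t 31.6 [0.45  0.349 0.399] F [-0.7 -0.2 -0.8] open 0.0002 g 0.0
((0.5912131667137146, 0.23374977707862854), (0.1162383109331131, 0.03805854171514511), 19.93429946899414)
```

View pics/t4.png

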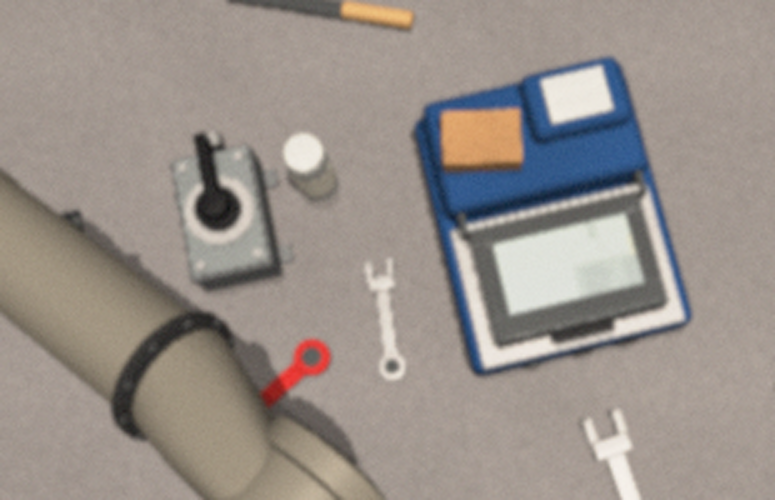

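The picture shows the lever pointing at the conduit, from hub (217,208) to tip (202,138), parallel to the box's long side. The guard is down, the spanner is flat on the bench, and the box and can have not moved.

```bash
python3 -c "
from h import *
print(job.job_done()); st()"
```

```text
the job is handed in; nothing more can be done
None
the job is handed in; nothing more can be done
```

The job is handed in: the spanner lies on the bench, the guard is fully down and the isolator lever is at its on stop, with the box and can untouched. The hand-in call gave no verdict.

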